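Hang the gauge plate on its keyhole stud

ROBOT

A 7-joint arm with a two-finger parallel gripper is mounted at the origin on the work surface. World frame = base frame: x ahead of the robot, y to its left, z up, the work surface at z = 0. Lengths are in m, angles in rad, forces in N, time in s.
With the tool pointing down it reaches from about 0.375 to 0.925 m from the base axis. Payload 3.1 kg.
Tool frame: the origin (TCP) lies at the very end of the fingers, on their centre line; the grasp point (between the pads) lies 19 mm behind it; z points along the fingers, x is the direction in which the jaws open and shut, and the axes are right-handed (so a half turn about z gives the same grasp; the last joint's range is limited). The gripper opens to 85 mm and grips with 20 to 120 N. Pads are 22 mm wide; open, the fingers measure 114 mm over their backs; the gripper's body (76 mm by 85 mm) begins 54 mm behind the grasp point. The pads swing forward as they close: fully open they stand 13 mm farther back than shut.
Start: joints at [1.163, 0.383, 0.044, 1.598, -0.018, 1.161, -0.05], TCP at [0.198, -0.619, 0.231] pointing down, gripper open.
Joint ranges: [-2.61, 2.61], [-0.41, 2.15], [-1.48, 1.57], [0, 2.5], [-1.57, 4.71], [0.05, 1.97], [-2.85, 2.85]. Speed limits (rad/s): [2.79, 2.79, 3.14, 3.14, 3.14, 3.14, 3.14].

INTERFACE

Orientations are given as a 3x3 rotation matrix whose columns are the frame's x, y, z axes.
In Python, from rig import manip gives the robot as it stands.
- The arm moves only by the shell command python3 -m pendant 'ROWS'. ROWS is JSON, a list of rows, each a list of 3 entries, a list of its own where there are three numbers: the opening, from 0 (shut) to 1 (fully open), then the shift along the world's x, y, z in mm, then the turn about the world's z in degrees. In form: [[claw, [dx, dy, dz], twist], ...]. A call has 1 to 8 rows; each row is the pose to reach, as a shift and turn from the pose commanded when the call began; what a row does not reach only later rows make up. A row lasts 1/12 s, in which the tool goes at most 41.7 mm and 7.16 degrees, less where a joint would pass 70% of its speed; a pose out of reach is approached as far as the arm can. A call with a gripper value outside its range is refused whole. The fingers move at their own pace and stop on an object; the grip force is fixed at half the most. Time passes only in rows, so rows that repeat a pose let the fingers close. It gives the time, the measured TCP pose, the force and the opening at its end, in the units of the state.
- manip.get_obs(): the state, without advancing time (a new reading comes with each control period).
- manip.capture(name): name is "side" or "top" or "wrist"; returns (picture, depth): 420x560x3 uint8, red, green, blue; 420x560 float32, m along the optical axis (not along the pixel's ray), 0 where there is no reading.
- manip.get_calibration(name): a dict with "intrinsics" (3x3 intrinsics, pixels), "k1" (the pictures are not rectified: a ray, as slopes to the right and down, at radius r is drawn at 1 + k1 r^2 times it, then the intrinsics apply), "xyz" and "rotation" of the camera in the world. Camera axes: x right, y down, z forward; pixel columns grow to the right and rows downward; lengths in m; the calibration is good to about 2 mm. A picture is of the moment at which its call begins: read the wrist's pose just before it. get_calibration takes no time and is no camera call; for the wrist camera it gives the pose at the moment of the call.
- manip.close_job(): hands the job in, once; it reports no verdict.
The state is a dict: "clock": time; "joints": joint angles; "qvel": joint speeds; "joint_efforts": joint torques, N m; "position": TCP position; "tool_rot": TCP orientation; "wrist_force": force on the tool from outside, world axes, zero at the start; "torque": the same for the moment, N m; "opening": opening from 0.0 (shut) to 1.0 (fully open).
Only numpy, scipy, OpenCV 4.12 (cv2) and the standard library are available. Lean on these libraries where they do the work, as an engineer would, in place of code of your own. Each camera call takes 0.05 s, during which the arm holds its last target. There are 200 camera calls.

TASK

Lift the blue gauge plate out of its white rack and hang it on the panel: pass the brass stud head through the wide part of the plate's keyhole, press the plate back against the two sprung red pins, and slide it down until it is fully home and both pins have snapped out through its two small holes, then let go. The stud sits a few millimetres off its nominal place, so feel for it gently and never push the plate on the stud, pins or panel with more than 20 N; leave the beaker, the brass weight and the jar standing where they are.

Things in the scene. Friction and masses are not known exactly. Their poses are not given: they have to be found in the camera images.
- plate_grip (a point): centre of the orange grip block on top of the gauge plate: 28 mm wide (y, between the fingers), 30 mm deep (x), 60 mm tall (z). Axes are the plate's: x out of its front face (the side with the round black gauge), y along its width, z up. The plate's back face is 17 mm behind this point, its upper edge 26 mm below it.
- plate_hole (a point): centre of the wide part of the plate's keyhole, on the back face, 66 mm below plate_grip and 17 mm behind it. This opening is an octagon 19 mm across; from its upper side a slot 9 mm wide runs straight up. Axes as plate_grip.
- plate_seat (a point): on the back face, 22 mm straight above plate_hole: where the stud's axis lies when the plate is fully home, the closed upper end of the slot resting on the stud's neck. Two square 12 mm holes for the pins lie 24 mm left and right of this point and 6 mm above it. Axes as plate_grip.
- stud_mark (a point): nominal place of the stud's axis, on the panel's face; x points straight out of the face, y along it, z up. The real stud, parallel to x, is clamped up to 6 mm to either side (y) and up to 6 mm above or below (z) of this point. Its neck is 6 mm thick; its brass head is 14 mm across and lies 11 to 16 mm from the face. It is held firmly.
- pin_l (a joint): the sprung red pin 24 mm from the stud's axis on its +y side and 6 mm above it; 8 mm thick, 45-degree cone tip; it shares the stud's offset. Value: how far it is pushed in, m; 0 = out, the tip 11.5 mm from the panel's face; travel 11.5 mm. It pushes with 1.2 N when out and 0.15 N more per mm. With the plate home it is out at 0 again, through its hole.
- pin_r (a joint): the same pin on the -y side of the stud.
- plate: the light-blue gauge plate, upright: 76 mm wide, 120 mm tall, 5 mm thick, about 220 g; origin at the middle of the lower edge of its back face, axes as plate_grip. At the start it stands in the slot of a fixed white rack 36 mm high (slot 30 mm deep); it leans in it by up to 0.03 rad; lifted by over 40 mm it is clear.
- panel: fixed upright aluminium panel, 200 mm wide (y), 12 mm thick, 166 mm high, its face with the stud turned away from the robot (+x); origin at the middle of its underside, axes as stud_mark.
- carrier: dark backing plate, 84 x 40 mm, fixed to the panel's face; it carries the stud and the pins. Origin and axes as stud_mark. The hung plate's back ends up to 6 mm from the panel's face, just behind the head.
- beaker: bystander: open glass beaker, 66 mm across, 85 mm tall; origin under its centre.
- weight: bystander: brass calibration weight, 38 mm across, 58 mm tall; origin under its centre.
- jar: bystander: white jar with blue cap, 52 mm across, 70 mm tall; origin under its centre.

How it is judged:
On the way, in this order (a step that is already met when the one before it is completed fails the run):
1. the plate is lifted out of the rack (distance of plate_grip from where it was at the start of the episode above 0.04 m), for 0.2 s.
2. the stud's head is through the keyhole, the plate pressed back behind it (x of plate_hole in the frame of stud_mark between -0.004 and 0.0065 m and y of plate_hole in the frame of stud_mark between -0.01 and 0.01 m and z of plate_hole in the frame of stud_mark between -0.01 and 0.01 m), for 0.1 s.
At the end, for the whole second after the job is handed in: the released plate hangs at rest and upright (within 0.15 rad) behind the stud's head, its back within 8 mm of the panel's face and its seat point within 10 mm of stud_mark across and up, and both pins have snapped out through its holes (pushed in less than 2.5 mm) (value of joint each of pin_l, pin_r below 0.0025 m and x of plate_seat in the frame of stud_mark between -0.003 and 0.008 m and y of plate_seat in the frame of stud_mark between -0.01 and 0.01 m and z of plate_seat in the frame of stud_mark between -0.01 and 0.01 m and angle between plate's own z axis and vertical below 0.15 rad and linear speed of plate below 0.01 m/s); the robot touches nothing.
It fails at once if the plate is pushed on the stud, pins or panel with over 20 N (contact force between plate and carrier above 20 N or contact force between plate and panel above 20 N).
It fails at once if a bystander (beaker, weight or jar) is moved by over 20 mm (distance of any of beaker, weight, jar from where it was at the start of the episode above 0.02 m).
It also fails if it takes over 72 s, if anything falls off the work surface, if the arm or the gripper's body presses on something with over 40 N, if the wrist force passes 120 N, or if a joint passes its speed limit or range.

## Working session

There is one attempt and no reset: what is moved stays moved. The work goes in short steps, Python scripts to look and compute and a shell command to move; the robot and the scene stay as the last step left them, time stands still between calls to the robot, and variables do not carry over. Pictures are saved under pics/ and viewed, about 8 in all and at most 12, crops included, and the job is handed in when it is done.

```bash
mkdir -p pics
cat > h.py <<'E'
import numpy as np, cv2
from rig import manip
def ray(c,u,v):
    K=np.array(c["intrinsics"]);p=np.array([[[u,v]]],float)
    d=np.array([(u-K[0,2])/K[0,0],(v-K[1,2])/K[1,1]]);s=d.copy()
    for _ in range(20): s=d/(1+c["k1"]*(s@s))
    return np.array([s[0],s[1],1.])
def world(c,u,v,z): return np.array(c["xyz"])+np.array(c["rotation"])@(ray(c,u,v)*z)
def cloud(c,dep):
    K=np.array(c["intrinsics"]);v,u=np.mgrid[:dep.shape[0],:dep.shape[1]]
    d=np.stack([(u-K[0,2])/K[0,0],(v-K[1,2])/K[1,1]],-1);s=d.copy()
    for _ in range(20): s=d/(1+c["k1"]*(s**2).sum(-1,keepdims=True))
    p=np.concatenate([s,np.ones(s.shape[:2]+(1,))],-1)*dep[...,None]
    return p@np.array(c["rotation"]).T+np.array(c["xyz"])
def project(c,P):
    K=np.array(c["intrinsics"]);q=np.array(c["rotation"]).T@(np.array(P)-np.array(c["xyz"]));s=q[:2]/q[2]
    s=s*(1+c["k1"]*(s@s));return K[0,0]*s[0]+K[0,2],K[1,1]*s[1]+K[1,2],q[2]
def shot(name,tag):
    c=manip.get_calibration(name);im,d=manip.capture(name)
    np.savez(f"pics/{tag}.npz",im=im,d=d,**{k:np.array(v) for k,v in c.items()})
    cv2.imwrite(f"pics/{tag}.png",im[...,::-1]);return c,im,d
E
python3 - <<'E'
from h import *
for n in("side","top"):
    c,im,d=shot(n,n+"0");print(n,c)
a=cv2.imread("pics/side0.png");b=cv2.imread("pics/top0.png")
print(manip.get_obs())
E
```

```text
side {'intrinsics': array([[384.08153825,   0.        , 279.39498653],
       [  0.        , 384.08153825, 208.74884566],
       [  0.        ,   0.        ,   1.        ]]), 'k1': -0.009696686982114502, 'xyz': array([ 0.57001191, -0.45370223,  0.57801388]), 'rotation': array([[ 0.99153227, -0.10622193,  0.07470382],
       [-0.12872774, -0.72815064,  0.67322048],
       [-0.01711514, -0.67713628, -0.73565857]])}
top {'intrinsics': array([[443.31255827,   0.        , 282.93539652],
       [  0.        , 443.31255827, 206.10545213],
       [  0.        ,   0.        ,   1.        ]]), 'k1': -0.06267621332990428, 'xyz': array([ 0.5653508 , -0.03843187,  0.81789023]), 'rotation': array([[-0.0191223 , -0.99408332,  0.10692373],
       [-0.99899386,  0.02333604,  0.03829741],
       [-0.04056599, -0.10608381, -0.99352938]])}
{'clock': 0.1, 'joints': array([ 1.16321738,  0.38380087,  0.04385164,  1.59944417, -0.01791231,
        1.16124842, -0.04988257]), 'qvel': array([-0.00201353, -0.00129263,  0.00233086, -0.00472226,  0.00045792,
       -0.000719  , -0.00038411]), 'joint_efforts': array([ 3.51287024e-03, -4.34723353e+01,  1.02933571e+00, -2.50453091e+01,
        1.06933457e-02,  5.41916364e-03, -7.43100173e-06]), 'position': array([ 0.19787244, -0.6182187 ,  0.22996967]), 'tool_rot': array([[ 3.04921290e-01, -9.52377143e-01, -8.85459709e-04],
       [-9.52374261e-01, -3.04922549e-01,  2.34657521e-03],
       [-2.50482122e-03,  1.27768298e-04, -9.99996855e-01]]), 'wrist_force': array([ 0.34896476,  0.00309839, -0.35552332]), 'torque': array([-0.01541507,  0.04816105, -0.02961959]), 'opening': 0.9993021624798677}
```

View pics/side0.png

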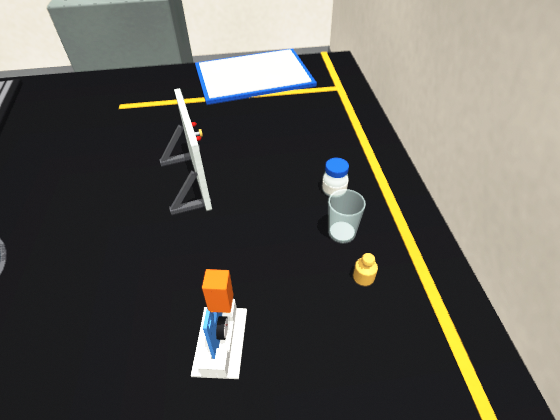

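View pics/top0.png

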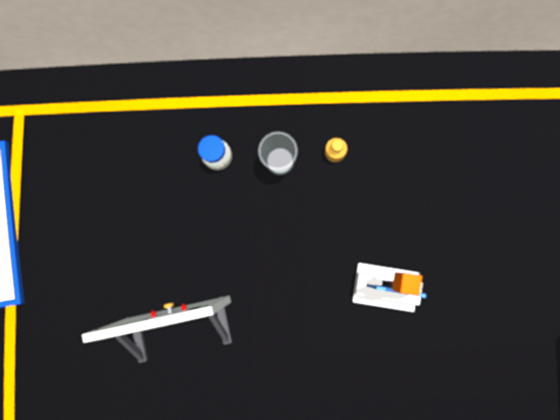

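Side view: plate/orange block at about (217,290) in the rack, panel at about (190,150) with stud near (198,133), bystanders to the right (x+). Top view: orange block (407,283), panel from (85,337) to (230,302), stud head (168,307), pins (153,314) and (183,308).

Run:
```python
from h import *
def load(t):
    z=np.load(f"pics/{t}.npz");return {k:z[k] for k in("intrinsics","k1","xyz","rotation")},z["im"],z["d"]
for t in("side0","top0"):
    c,im,d=load(t);P=cloud(c,d);hsv=cv2.cvtColor(im,cv2.COLOR_RGB2HSV).astype(int);h,s,v=hsv[...,0],hsv[...,1],hsv[...,2]
    ok=d>0
    m=ok&(h>5)&(h<18)&(s>200)&(v>120)&(abs(P[...,1]+.2)<.2)&(P[...,2]>.07)
    q=P[m];print(t,"orange",len(q),q.min(0),q.max(0),np.median(q,0))
    top=q[q[:,2]>np.percentile(q[:,2],97)-.006]
    print(" topface",len(top),top.mean(0),top.min(0),top.max(0),cv2.minAreaRect((top[:,:2]*1000).astype(np.float32)))
    m=ok&(P[...,1]>-.02)&(P[...,1]<.35)&(P[...,2]>.03)&(P[...,0]<.62)&(P[...,0]>.3)
    q=P[m];print(" panelpts",len(q),q.min(0),q.max(0))
    tp=q[q[:,2]>.155];
    if len(tp)>20:print(" paneltop",len(tp),tp.mean(0),cv2.minAreaRect((tp[:,:2]*1000).astype(np.float32)))
    m=ok&((h<5)|(h>175))&(s>150)&(v>60)&(P[...,1]>-.02)&(P[...,1]<.35)
    for a in zip(*np.nonzero(m)): print("  red",a[::-1],P[a].round(4)) if m.sum()<60 else 0
    m=ok&(h>12)&(h<30)&(s>120)&(P[...,1]>0)&(P[...,1]<.25)&(P[...,2]>.05)&(P[...,0]<.62)
    for a in zip(*np.nonzero(m)): print("  brass",a[::-1],P[a].round(4)) if m.sum()<60 else 0
    m=ok&(h>95)&(h<115)&(s>80)&(abs(P[...,1]+.2)<.15)&(P[...,2]>.04);q=P[m]
    print(" blue",len(q)); 
    if len(q): print(q.min(0),q.max(0),cv2.minAreaRect((q[:,:2]*1000).astype(np.float32)))
a=cv2.imread("pics/top0.png")[260:380,60:260];b=cv2.imread("pics/side0.png")[80:220,140:240]
a=cv2.resize(a,None,fx=4,fy=4,interpolation=2);b=cv2.resize(b,None,fx=4,fy=4,interpolation=2)
b=cv2.resize(b,(400,560));o=np.zeros((560,800,3),np.uint8);a=cv2.resize(a,(600,360))[:,:]
cv2.imwrite("pics/side_c.png",b)
for t in("side0","top0"):
    c,im,d=load(t);P=cloud(c,d)
    for nm,lo,hi in(("bystand",(.6,-.3,.02),(.85,.3,.15)),):
        m=(d>0)&np.all((P>lo)&(P<hi),-1);n,l,st,ce=cv2.connectedComponentsWithStats(m.astype(np.uint8))
        for i in range(1,n):
            if st[i,4]>40:q=P[l==i];print(t,nm,q.min(0).round(3),q.max(0).round(3))
```

```text
side0 orange 713 [ 0.50187822 -0.2093983   0.12371611] [ 0.53564025 -0.17714383  0.18326099] [ 0.51968489 -0.20585828  0.1583258 ]
 topface 132 [ 0.52032245 -0.19746557  0.17995484] [ 0.50256742 -0.20936406  0.17605645] [ 0.53564025 -0.17714383  0.18326099] ((518.8053588867188, -193.32437133789062), (28.734838485717773, 30.510168075561523), 78.8240966796875)
 panelpts 1463 [0.38926609 0.09092972 0.03012209] [0.49347655 0.29154439 0.1679654 ]
 paneltop 435 [0.46804658 0.17650317 0.16536223] ((465.20947265625, 191.466552734375), (12.135284423828125, 202.37879943847656), 11.73876667022705)
  red (np.int64(192), np.int64(122)) [0.4759 0.1881 0.1498]
  red (np.int64(193), np.int64(122)) [0.4778 0.1881 0.1495]
  red (np.int64(194), np.int64(122)) [0.4795 0.1897 0.1483]
  red (np.int64(195), np.int64(122)) [0.4813 0.1902 0.1477]
  red (np.int64(192), np.int64(123)) [0.476  0.1846 0.1498]
  red (np.int64(193), np.int64(123)) [0.4776 0.1868 0.1481]
  red (np.int64(194), np.int64(123)) [0.4797 0.1854 0.1489]
  red (np.int64(195), np.int64(123)) [0.4814 0.1864 0.148 ]
  red (np.int64(196), np.i
[... 5026 characters left out ...]
71), np.int64(306)) [0.4889 0.1616 0.1411]
  brass (np.int64(164), np.int64(307)) [0.4874 0.1726 0.1409]
  brass (np.int64(165), np.int64(307)) [0.4876 0.1705 0.1424]
  brass (np.int64(166), np.int64(307)) [0.4874 0.1692 0.1416]
 blue 95
[ 0.49456809 -0.22772619  0.04151623] [ 0.5129372  -0.15243326  0.12724139] ((504.1735534667969, -190.2042236328125), (76.22346496582031, 5.6132097244262695), 78.99017333984375)
side0 bystand [ 0.707 -0.036  0.02 ] [0.777 0.136 0.088]
side0 bystand [ 0.735 -0.126  0.02 ] [ 0.772 -0.089  0.061]
top0 bystand [ 0.707 -0.034  0.02 ] [0.772 0.031 0.086]
top0 bystand [0.724 0.087 0.02 ] [0.773 0.136 0.072]
top0 bystand [ 0.734 -0.124  0.02 ] [ 0.77  -0.087  0.06 ]
```

View pics/side_c.png

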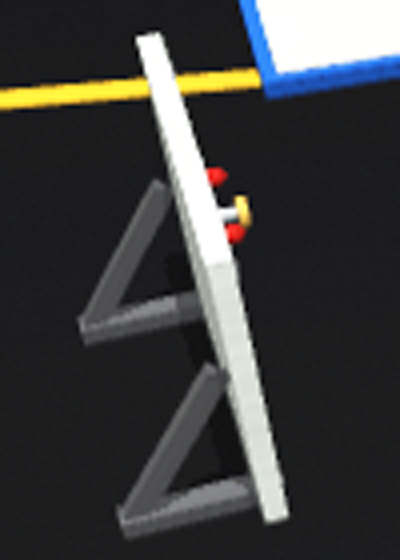

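The side crop shows the stud head at crop (243,211), with the red pins at (217,175) and (236,233). The fits agree:
- **Grip:** about (518.7, -193.2, 151) mm, plate yaw -11°.
- **Panel:** yaw +11.6°.
- **Stud:** about 31 mm to the -y side of the panel centre, z about 140.

Next I move over the grip block.

```bash
python3 -m pendant '[[1,[160,212,0],-14],[1,[160,212,0],-14],[1,[320,425,0],-28.8],[1,[320,425,0],-28.8],[1,[320,425,0],-28.8],[1,[320,425,0],-28.8],[1,[320,425,0],-28.8],[1,[320,425,0],-28.8]]'; python3 -m pendant '[[1,[0,0,0],0]]'
```

```text
clock: 0.77
position: [0.3967, -0.3543, 0.2309]
tool_rot: [[-0.192, -0.981, -0.001], [-0.981, 0.192, 0.0], [-0.0, 0.001, -1.0]]
wrist_force: [0.5, -1.5, -0.0]
opening: 1.001
clock: 0.85
position: [0.4034, -0.346, 0.231]
tool_rot: [[-0.176, -0.984, 0.003], [-0.984, 0.176, 0.006], [-0.006, -0.002, -1.0]]
wrist_force: [2.1, 1.1, -0.4]
opening: 0.997
```

```bash
python3 -m pendant '[[1,[115,153,0],0],[1,[115,153,0],0],[1,[115,153,0],0],[1,[115,153,0],0],[1,[115,153,0],0],[1,[115,153,0],0],[1,[115,153,0],0],[1,[115,153,0],0]]'
python3 - <<'E'
from h import *
c,im,d=shot("wrist","w1");o=manip.get_obs();print(o["position"],o["tool_rot"],c)
E
```

```text
clock: 1.52
position: [0.5103, -0.2043, 0.2307]
tool_rot: [[-0.192, -0.981, -0.002], [-0.981, 0.192, -0.001], [0.001, 0.002, -1.0]]
wrist_force: [-1.3, -0.6, -0.6]
opening: 0.998
[ 0.50987989 -0.20519228  0.23077274] [[-1.94283770e-01 -9.80944187e-01 -1.52274411e-03]
 [-9.80944926e-01  1.94284923e-01 -6.48894373e-04]
 [ 9.32375386e-04  1.36765846e-03 -9.99998630e-01]] {'intrinsics': array([[291.94633776,   0.        , 278.06364108],
       [  0.        , 291.94633776, 207.94098286],
       [  0.        ,   0.        ,   1.        ]]), 'k1': -0.025765452655750032, 'xyz': array([ 0.57650581, -0.21652263,  0.37326731]), 'rotation': array([[-0.19211195, -0.94388315, -0.26865889],
       [-0.98137237,  0.18508669,  0.05148965],
       [ 0.00112497,  0.27354619, -0.96185821]])}
```

View pics/w1.png

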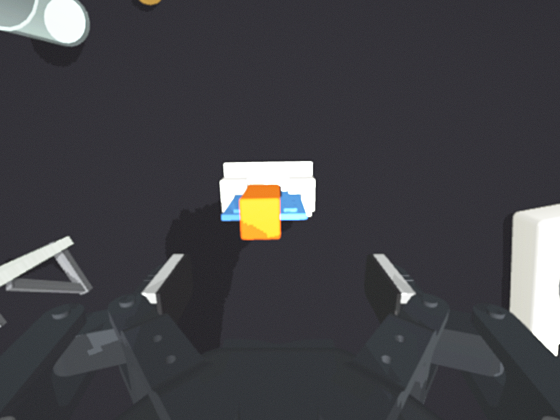

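The wrist view shows the block top face at about (241–281, 195–238) and the plate edge level in the picture, so the yaw is aligned. I compute its position before descending.

Run:
```python
from h import *
z=np.load("pics/w1.npz");c={k:z[k] for k in("intrinsics","k1","xyz","rotation")};P=cloud(c,z["d"]);im=z["im"]
hsv=cv2.cvtColor(im,cv2.COLOR_RGB2HSV).astype(int);m=(hsv[...,0]<22)&(hsv[...,1]>180)&(hsv[...,2]>100);m[:150]=0;m[300:]=0
q=P[m];print(np.percentile(q[:,2],[2,50,95]))
t=q[q[:,2]>np.percentile(q[:,2],95)-.005];print(len(t),t.mean(0),cv2.minAreaRect((t[:,:2]*1000).astype(np.float32)))
f=q[(q[:,2]<.172)];print("front",len(f),f.mean(0))
print(manip.get_obs()["position"])
```

```text
[-0.00035403  0.17660885  0.18256467]
413 [ 0.5136841  -0.1884902   0.18468868] ((541.0299072265625, -197.0484161376953), (27.644392013549805, 77.07221984863281), 79.0180892944336)
front 373 [ 0.52009776 -0.19050244  0.1338844 ]
[ 0.50987989 -0.20519228  0.23077274]
```

```bash
python3 -m pendant '[[1,[9,12,0],0],[1,[9,12,0],0],[1,[9,12,-30],0],[1,[9,12,-60],0],[1,[9,12,-80],0],[1,[9,12,-99],0],[1,[9,12,-99],0],[1,[9,12,-99],0]]'
```

```text
clock: 2.23
position: [0.5184, -0.1925, 0.1313]
tool_rot: [[-0.194, -0.981, -0.003], [-0.981, 0.194, 0.0], [0.0, 0.003, -1.0]]
wrist_force: [0.8, -0.4, 0.2]
opening: 0.997
```

```bash
python3 -m pendant '[[0,[0,0,0],0],[0,[0,0,0],0],[0,[0,0,0],0],[0,[0,0,0],0],[0,[0,0,0],0],[0,[0,0,0],0],[0,[0,0,0],0],[0,[0,0,0],0]]';python3 -m pendant '[[0,[0,0,0],0],[0,[0,0,0],0],[0,[0,0,0],0],[0,[0,0,0],0]]'
```

```text
clock: 2.9
position: [0.5208, -0.192, 0.1333]
tool_rot: [[-0.192, -0.981, 0.002], [-0.981, 0.192, -0.001], [0.001, -0.002, -1.0]]
wrist_force: [-0.8, -1.1, 5.2]
opening: 0.327
clock: 3.23
position: [0.5209, -0.1919, 0.1333]
tool_rot: [[-0.192, -0.981, 0.002], [-0.981, 0.192, -0.001], [0.001, -0.002, -1.0]]
wrist_force: [-0.8, -1.1, 5.1]
opening: 0.319
```

```bash
python3 -m pendant '[[0,[0,0,10],0],[0,[0,0,25],0],[0,[0,0,45],0],[0,[0,0,65],0],[0,[0,0,85],0],[0,[0,0,85],0],[0,[0,0,85],0],[0,[0,0,85],0]]'; python3 -m pendant '[[0,[20,30,0],4],[0,[32,65,0],8],[0,[40,105,0],13],[0,[40,145,0],18],[0,[40,180,0],22.6],[0,[40,200,0],22.6],[0,[40,210,0],22.6],[0,[40,210,0],22.6]]'
python3 - <<'E'
from h import *
for n in("side","top","wrist"):shot(n,n+"2")
o=manip.get_obs();print(o["position"],o["wrist_force"],o["torque"],o["opening"])
a=cv2.imread("pics/side2.png")[90:370,140:400];b=cv2.imread("pics/wrist2.png")[:,60:500]
b=cv2.resize(b,(480,458));a=cv2.resize(a,(320,345))
o=np.zeros((458,800,3),np.uint8);o[:345,:320]=a;o[:,320:]=b;cv2.imwrite("pics/c2.png",o)
E
```

```text
clock: 3.9
position: [0.5189, -0.1907, 0.2156]
tool_rot: [[-0.191, -0.982, -0.003], [-0.982, 0.191, 0.001], [-0.001, 0.003, -1.0]]
wrist_force: [-0.6, -0.6, -2.4]
opening: 0.318
clock: 4.57
position: [0.5587, 0.0223, 0.2155]
tool_rot: [[0.206, -0.979, -0.003], [-0.979, -0.206, 0.002], [-0.002, 0.003, -1.0]]
wrist_force: [-0.2, 0.2, -2.6]
opening: 0.318
[0.55975158 0.01550293 0.21622523] [ 0.65833606  0.52996444 -2.20688324] [-0.0918744  -0.03488458  0.01858714] 0.32011644011627766
```

View pics/c2.png

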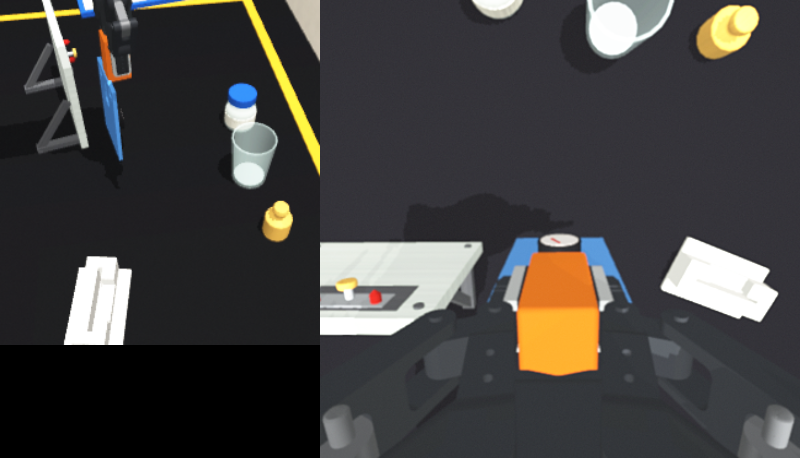

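The views show the block held squarely in the jaws, the plate upright and roughly parallel to the panel. The wrist view shows the head (346,285), a red pin (375,296) and the carrier. I measure everything in the panel's axes.

Run:
```python
from h import *
a=np.radians(11.6);n=np.array([np.cos(a),np.sin(a),0]);t=np.array([-np.sin(a),np.cos(a),0])
O=np.array([.4711,.1928,0]);B=np.stack([n,t,[0,0,1]])
def st(q):return "N%d med %s min %s max %s"%(len(q),*[(x*1000).round(1) for x in(np.median(q,0),np.percentile(q,2,0),np.percentile(q,98,0))])
for tag in("wrist2","side2","top2"):
    z=np.load(f"pics/{tag}.npz");c={k:z[k] for k in("intrinsics","k1","xyz","rotation")};P=(cloud(c,z["d"])-O)@B.T
    hsv=cv2.cvtColor(z["im"],cv2.COLOR_RGB2HSV).astype(int);h,s,v=np.moveaxis(hsv,-1,0);ok=z["d"]>0
    reg=ok&(P[...,0]>-.02)&(P[...,0]<.03)&(abs(P[...,1])<.1)&(P[...,2]>.05)
    f=P[reg&(s<40)&(abs(P[...,0])<.006)&(P[...,2]<.16)&(P[...,2]>.06)]
    if len(f)>50:
        A=np.c_[f[:,1:],np.ones(len(f))];k=np.linalg.lstsq(A,f[:,0],rcond=None)[0];print(tag,"face x=%.4f*t+%.4f*z+%.4f"%tuple(k),st(f))
    q=P[reg&(h>12)&(h<32)&(s>110)&(v>80)];print(tag,"brass",st(q) if len(q)>5 else len(q))
    q=P[reg&((h<6)|(h>174))&(s>130)&(v>60)];print(tag,"red",st(q) if len(q)>5 else len(q))
    r2=ok&(P[...,0]>.03)&(P[...,0]<.2)&(P[...,2]>.05)&(P[...,2]<.3)
    q=P[r2&(h>95)&(h<115)&(s>90)];print(tag,"blue",st(q) if len(q)>5 else len(q))
    if len(q)>50:
        A=np.c_[q[:,1:],np.ones(len(q))];k=np.linalg.lstsq(A,q[:,0],rcond=None)[0];print("   x=%.4f*t+%.4f*z+%.4f"%tuple(k))
    q=P[r2&(h>5)&(h<22)&(s>180)&(v>100)];print(tag,"orange",st(q) if len(q)>5 else len(q))
print("tcp",(B@(manip.get_obs()["position"]-O)*1000).round(1))
```

```text
wrist2 face x=-0.0036*t+0.0093*z+-0.0026 N8057 med [ -1.5 -22.4 115.7] min [ -2.8 -97.9  62.7] max [  0.4  85.3 158.5]
wrist2 brass N125 med [ 14.  -29.6 140.9] min [ -1.2 -35.3 124.5] max [ 14.7  -7.7 146. ]
wrist2 red N240 med [  4.8  -7.9 147.7] min [-1.00e-01 -5.58e+01  1.42e+02] max [  9.1  -0.8 149.9]
wrist2 blue N1497 med [  33.7 -210.4  136.9] min [  32.3 -227.5   92. ] max [  57.2 -152.6  227.2]
   x=0.0004*t+0.1038*z+0.0204
wrist2 orange N7379 med [  60.9 -189.1  263.7] min [  39.8 -202.1  211.9] max [  64.1 -175.9  265.5]
side2 face x=0.0578*t+0.0033*z+0.0026 N137 med [ -2.7 -98.6 118.1] min [ -5.8 -99.9  63.7] max [  3.6 -30.5 157.9]
side2 brass N17 med [ 13.7 -33.9 143.2] min [ 11.5 -36.9 137.1] max [ 15.7 -27.8 147.1]
side2 red N35 med [  6.1 -52.2 147. ] min [  2.7 -58.2 142.5] max [ 11.1  -4.  150.3]
side2 blue N568 med [  31.9 -206.3  171.4] min [  30.1 -224.1   98.7] max [  37.4 -149.8  209.2]
   x=-0.0365*t+0.0262*z+0.0208
side2 orange N280 med [  36.8 -197.3  236.3] min [  34.2 -199.8  205.7] max [  61.3 -173.1  264.8]
top2 face x=0.0032*t+0.0021*z+-0.0010 N117 med [ -0.6  77.  126.4] min [-1.  42.7 66.7] max [  0.9  98.4 158.8]
top2 brass 0
top2 red 0
top2 blue N9 med [  33.  -226.   163.8] min [  30.6 -228.1  111. ] max [  37.2 -225.7  257.8]
top2 orange 0
tcp [  51.2 -191.5  216.2]
```

```bash
python3 -m pendant '[[0,[-6,30,0],0],[0,[-13,65,-10],0],[0,[-21,105,-20],0],[0,[-26,128,-30],0],[0,[-30,145,-30],0],[0,[-31,152,-30],0],[0,[-31,152,-30],0],[0,[-31,152,-30],0]]';  python3 -m pendant '[[0,[0,0,0],0],[0,[0,0,0],0],[0,[0,0,0],0],[0,[0,0,0],0],[0,[0,0,0],0],[0,[0,0,0],0]]'
python3 - <<'E'
from h import *
for n in("side","top","wrist"):shot(n,n+"3")
o=manip.get_obs();print(o["position"],o["tool_rot"],o["wrist_force"],o["opening"])
a=cv2.imread("pics/side3.png")[60:240,120:280];b=cv2.imread("pics/wrist3.png")[200:410,60:420]
c=cv2.imread("pics/top3.png")[240:380,60:260]
b=cv2.resize(b,(480,280));a=cv2.resize(a,(320,360),interpolation=2)
c=cv2.resize(c,(400,280),interpolation=2)
o=np.zeros((580,800,3),np.uint8);o[:360,:320]=a;o[:280,320:]=b;o[290:570,330:730]=c;cv2.imwrite("pics/c3.png",o)
E
```

```text
clock: 5.38
position: [0.5305, 0.1679, 0.1875]
tool_rot: [[0.197, -0.98, 0.001], [-0.98, -0.197, -0.002], [0.002, -0.001, -1.0]]
wrist_force: [-0.3, -0.6, -1.5]
opening: 0.319
clock: 5.88
position: [0.5293, 0.1704, 0.1873]
tool_rot: [[0.2, -0.98, 0.0], [-0.98, -0.2, -0.0], [0.0, -0.0, -1.0]]
wrist_force: [-0.5, 0.5, -2.4]
opening: 0.323
[0.52913744 0.17075037 0.18727345] [[ 2.00456775e-01 -9.79702547e-01  1.50006504e-05]
 [-9.79702547e-01 -2.00456774e-01  2.32816325e-05]
 [-1.98020927e-05 -1.93631364e-05 -1.00000000e+00]] [-0.06544415 -0.65678151 -2.2184629 ] 0.3223066930182661
```

View pics/c3.png

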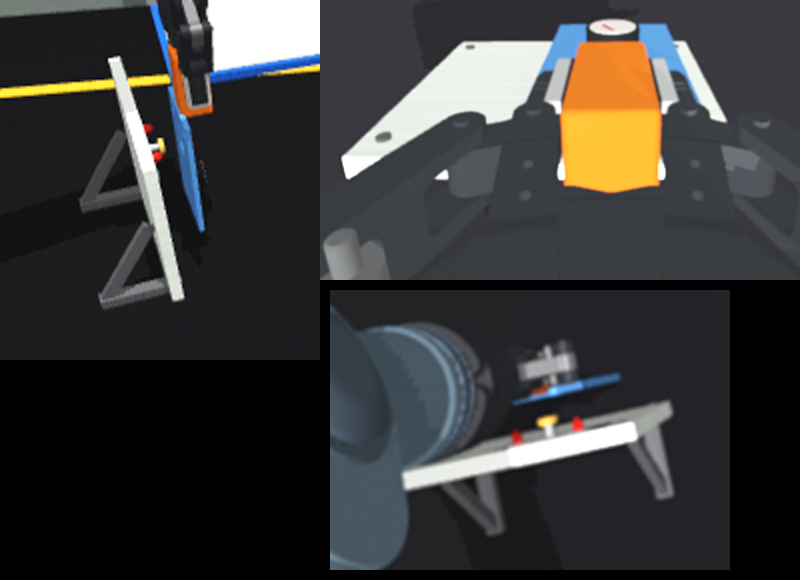

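The side crop shows the plate in front of the stud head (160,147). In the top crop the plate's edge runs (514,402) to (620,377), parallel to the panel, with the head at (547,424). I measure plate against stud in the same images.

```bash
cat > rel.py <<'E'
from h import *
import sys
a=np.radians(11.6);n=np.array([np.cos(a),np.sin(a),0]);t=np.array([-np.sin(a),np.cos(a),0])
O=np.array([.4711,.1928,0]);B=np.stack([n,t,[0,0,1]])
def st(q):
    return "N%d med %s min %s max %s"%(len(q),*[(x*1000).round(1) for x in(np.median(q,0),np.percentile(q,1,0),np.percentile(q,99,0))]) if len(q)>5 else len(q)
def run(tags):
  for tag in tags:
    z=np.load(f"pics/{tag}.npz");c={k:z[k] for k in("intrinsics","k1","xyz","rotation")};P=(cloud(c,z["d"])-O)@B.T
    hsv=cv2.cvtColor(z["im"],cv2.COLOR_RGB2HSV).astype(int);h,s,v=np.moveaxis(hsv,-1,0);ok=z["d"]>0
    reg=ok&(P[...,0]>-.005)&(P[...,0]<.025)&(abs(P[...,1]+.03)<.05)&(P[...,2]>.1)&(P[...,2]<.16)
    print(tag,"brass",st(P[reg&(h>15)&(h<32)&(s>100)&(v>80)]))
    r=reg&((h<6)|(h>174))&(s>130)&(v>60)
    print("  redR",st(P[r&(P[...,1]<-.035)]));print("  redL",st(P[r&(P[...,1]>-.025)]))
    r2=ok&(P[...,0]>-.005)&(P[...,0]<.1)&(abs(P[...,1]+.03)<.06)&(P[...,2]>.03)&(P[...,2]<.3)
    q=P[r2&(h>95)&(h<115)&(s>80)];print("  blue",st(q))
    if len(q)>50: print("   x=%.4f*t+%.4f*z+%.4f"%tuple(np.linalg.lstsq(np.c_[q[:,1:],np.ones(len(q))],q[:,0],rcond=None)[0]))
    print("  orange",st(P[r2&(h>5)&(h<16)&(s>180)&(v>100)&(P[...,0]>.015)&(P[...,2]>.15)]))
  o=manip.get_obs();print("tcp",(B@(o["position"]-O)*1000).round(1),"F(n,t,z)",(B@o["wrist_force"]).round(2),o["clock"])
if __name__=="__main__":run(sys.argv[1:])
E
python3 rel.py side3 top3 wrist3
```

```text
side3 brass N18 med [ 13.7 -33.5 142.7] min [ 11.6 -36.9 135.8] max [ 15.5 -25.4 146.3]
  redR N17 med [  6.4 -54.8 146.7] min [  2.9 -58.8 142.9] max [ 10.9 -51.6 149.3]
  redL N16 med [  6.2  -6.7 146.9] min [  2.9 -10.5 143.3] max [ 10.6  -4.2 150. ]
  blue N442 med [ 32.9 -51.7 130.7] min [ 30.5 -73.9  63.3] max [ 40.9   3.1 260.4]
   x=-0.0379*t+0.0276*z+0.0280
  orange N184 med [ 38.6 -46.3 204.2] min [ 35.3 -49.2 176.6] max [ 63.3 -26.6 237.1]
top3 brass N30 med [ 13.5 -31.1 141.9] min [ 11.2 -35.5 135.9] max [ 15.6 -23.1 145.3]
  redR N26 med [  6.2 -54.  146. ] min [  2.6 -56.6 142.7] max [ 10.6 -50.1 148.6]
  redL N24 med [  5.9  -6.7 146.3] min [  2.3  -8.9 141.7] max [  9.7  -2.9 150.1]
  blue N174 med [ 35.1 -64.  176.9] min [ 30.9 -78.2  61.8] max [ 39.9 -17.6 279.5]
   x=-0.0436*t+0.0170*z+0.0297
  orange N9 med [ 38.5 -47.5 196.5] min [ 37.6 -56.8 185.9] max [ 39.9 -46.9 229.4]
wrist3 brass 0
  redR 0
  redL 0
  blue N1470 med [ 35.2 -53.2 107.7] min [ 33.8 -70.5  62.2] max [ 62.4   4.2 211.3]
   x=0.0016*t+0.1231*z+0.0231
  orange N3175 med [ 64.5 -32.2 215.9] min [ 45.3 -45.8 179.1] max [ 65.4 -18.2 235.8]
tcp [ 52.4 -33.3 187.3] F(n,t,z) [-0.2  -0.63 -2.22] 6.0333
```

Run:
```python
from rel import *
z=np.load("pics/top3.npz");c={k:z[k] for k in("intrinsics","k1","xyz","rotation")}
o=z["im"][255:320,140:220,::-1];cv2.imwrite("pics/top3z.png",cv2.resize(o,None,fx=9,fy=9,interpolation=cv2.INTER_CUBIC))
P=(cloud(c,z["d"])-O)@B.T
hsv=cv2.cvtColor(z["im"],cv2.COLOR_RGB2HSV).astype(int)
m=(hsv[...,0]>95)&(hsv[...,0]<120)&(hsv[...,1]>110)&(hsv[...,2]>70);m[:270]=0;m[305:]=0;m[:,:148]=0;m[:,212:]=0
v,u=np.nonzero(m)
for i in range(u.min(),u.max()+1,2):
    k=v[u==i]
    if len(k):
        print(i,k.min(),k.max(),(P[k.max(),i]*1000).round(1))
```

```text
151 296 296 [ 35.1 -54.4 276.6]
153 295 297 [27.1 39.8  0.3]
155 294 296 [28.  36.8 -2.8]
157 294 296 [27.2 33.6 -4.2]
159 293 295 [28.3 28.9 -2.5]
161 293 295 [27.5 25.1 -2.4]
163 293 295 [26.7 21.1 -1.5]
165 293 294 [27.7 16.8 -0.8]
167 292 294 [26.9 13.1 -0.6]
169 291 293 [27.9  9.5 -2.1]
171 288 293 [27.1  6.4 -3.9]
173 288 293 [26.3  2.  -1.7]
175 287 292 [27.3 -1.5 -3.7]
177 287 291 [28.4 -6.7  0.1]
179 287 291 [27.5 -9.5 -2.9]
181 286 290 [ 28.5 -14.2  -0.6]
183 285 290 [ 27.7 -16.9  -4.1]
185 285 290 [ 26.9 -21.3  -1.5]
187 284 289 [ 27.9 -24.4  -4.8]
189 284 288 [ 28.9 -29.   -2.9]
191 283 288 [ 28.1 -33.   -1.7]
193 283 287 [ 29.2 -37.3  -0.5]
195 283 287 [ 28.3 -40.7  -1.4]
197 282 286 [ 29.3 -44.5  -2.6]
199 282 286 [ 28.5 -48.4  -1.4]
201 281 286 [ 27.7 -51.9  -2.2]
203 281 285 [ 28.7 -56.1  -1.6]
205 283 283 [ 31.5 -60.6  -1. ]
```

View pics/top3z.png

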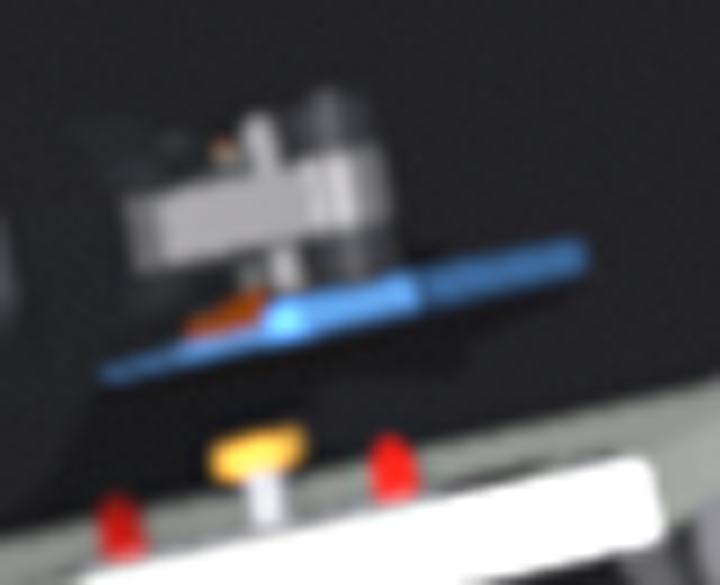

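In the enlargement the plate's top edge runs (98,378) to (588,270), parallel to the panel edge, so the yaw is good. The head spans (208–308, 452). I intersect those points with their known heights.

Run:
```python
from rel import *
z=np.load("pics/top3.npz");c={k:z[k] for k in("intrinsics","k1","xyz","rotation")}
def at(x,y,h):
    u,v=140+x/9-.5,255+y/9-.5
    r=np.array(c["rotation"])@ray(c,u,v);p=c["xyz"]+r*(h-c["xyz"][2])/r[2];return (B@(p-O)*1000).round(1)
print("plate L/R",at(98,380,.1805),at(588,272,.1805))
print("head L/R",at(208,462,.1395),at(308,442,.1395)," head top",at(258,430,.146))
print("pin tips",at(118,492,.1455),at(391,432,.1455))
z=np.load("pics/side3.npz");c={k:z[k] for k in("intrinsics","k1","xyz","rotation")}
# predicted plate corners for kinematic pose (t=-33.3, back x=35), in side image
for nm,p in(("botR",(.0335,-.0713,.0603)),("topR",(.0354,-.0713,.1803)),("botL",(.0335,.0047,.0603))):
    print(nm,project(c,O+B.T@np.array(p))[:2])
```

```text
plate L/R [ 32.4 -19.4 180.5] [  32.4 -100.8  180.5]
head L/R [ 14.  -20.9 139.5] [ 13.7 -38.5 139.5]  head top [ 17.7 -32.5 146. ]
pin tips [ 12.6  -6.7 145.5] [ 12.6 -54.6 145.5]
botR (np.float64(220.754097464452), np.float64(174.46081129827155))
topR (np.float64(213.08147818417385), np.float64(124.05612355550775))
botL (np.float64(212.67497651370135), np.float64(151.86184861661525))
```

Both outside cameras put the plate about 4.8 mm short in +t and about 1 mm high. The extreme corner in the top view is the lower one; recomputed at that height, it gives a plate centre of -35.6 against a stud at -30. I correct that and approach to just short of the head.

```bash
python3 -m pendant '[[0,[-1,4.7,-1],0],[0,[-1,4.7,-1],0],[0,[-5,3.9,-1],0],[0,[-9,3.1,-1],0],[0,[-13.7,2.1,-1],0],[0,[-13.7,2.1,-1],0],[0,[-13.7,2.1,-1],0],[0,[-13.7,2.1,-1],0]]'
python3 - <<'E'
from h import *
for n in("side","top"):shot(n,n+"4")
E
python3 rel.py side4 top4; python3 -c "
import cv2,numpy as np
a=cv2.imread('pics/side4.png')[90:190,160:260];b=cv2.imread('pics/top4.png')[260:330,140:220]
o=np.zeros((400,860,3),np.uint8);a=cv2.resize(a,(400,400),interpolation=2);b=cv2.resize(b,(400,350),interpolation=2)
cv2.imwrite('pics/c4.png',np.hstack([a,np.vstack([b,b[:50]*0])]))"
```

```text
clock: 6.7
position: [0.5156, 0.1726, 0.1864]
tool_rot: [[0.2, -0.98, 0.001], [-0.98, -0.2, -0.0], [0.0, -0.001, -1.0]]
wrist_force: [0.0, -0.2, -2.6]
opening: 0.324
side4 brass N14 med [ 13.  -33.4 143.9] min [ 11.5 -37.1 136.5] max [ 15.1 -28.2 146.7]
  redR N18 med [  6.1 -55.1 147.4] min [  2.8 -58.5 143.7] max [ 11.  -51.6 149.2]
  redL N16 med [  6.4  -7.1 146.6] min [  2.9 -10.1 143.3] max [ 10.7  -2.1 149.6]
  blue N388 med [ 20.  -51.6 131.1] min [ 17.7 -69.1  60.8] max [ 27.2   8.7 180.6]
   x=-0.0410*t+0.0301*z+0.0149
  orange N173 med [ 25.4 -41.4 202.8] min [ 22.5 -44.5 175.2] max [ 51.  -19.1 236.4]
top4 brass N31 med [ 13.4 -30.5 142.6] min [ 11.1 -35.6 136.4] max [ 15.7 -23.6 145.3]
  redR N26 med [  6.2 -53.9 145.8] min [  2.6 -56.9 142. ] max [ 10.6 -50.  148. ]
  redL N24 med [  5.9  -6.4 145.3] min [  2.3  -9.3 143.4] max [  9.6  -2.2 147.7]
  blue N134 med [ 22.2 -67.2 169.6] min [ 18.9 -88.1  58.4] max [ 28.1 -31.  284.1]
   x=-0.0589*t+0.0196*z+0.0158
  orange 5
tcp [ 39.7 -28.6 186.4] F(n,t,z) [-0.49 -0.9  -2.6 ] 6.8
```

View pics/c4.png

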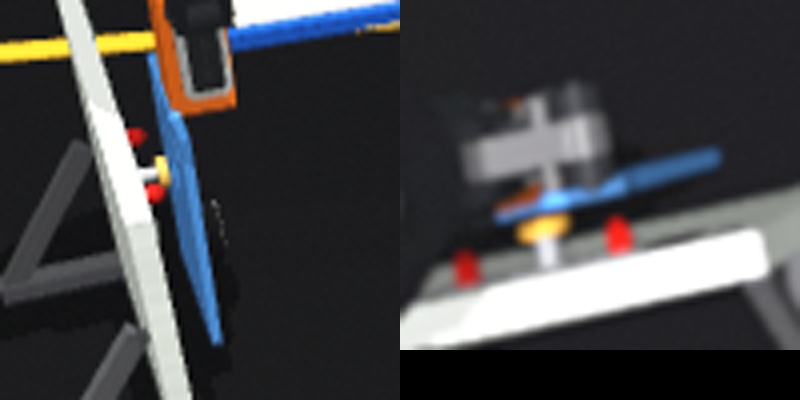

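Plate and stud are now aligned within about 1 mm in both images, with the plate back about 4 mm before the head (side crop (165,168)). I advance gently while watching the force.

```bash
python3 -m pendant '[[0,[-1.5,-0.3,0],0],[0,[-3,-0.6,0],0],[0,[-4.4,-0.9,0],0],[0,[-5.9,-1.2,0],0],[0,[-5.9,-1.2,0],0]]'; python3 rel.py;  python3 -m pendant '[[0,[-1,-0.2,0],0],[0,[-2,-0.4,0],0],[0,[-2.9,-0.6,0],0],[0,[-2.9,-0.6,0],0],[0,[-2.9,-0.6,0],0]]'; python3 rel.py
```

```text
clock: 7.22
position: [0.5091, 0.1715, 0.1862]
tool_rot: [[0.2, -0.98, -0.0], [-0.98, -0.2, -0.0], [0.0, 0.001, -1.0]]
wrist_force: [-0.7, -0.0, -2.7]
opening: 0.326
tcp [ 33.  -28.5 186.2] F(n,t,z) [-0.67  0.12 -2.71] 7.2167
clock: 7.63
position: [0.5073, 0.1712, 0.1865]
tool_rot: [[0.2, -0.98, 0.002], [-0.98, -0.2, 0.001], [-0.0, -0.002, -1.0]]
wrist_force: [1.9, 0.2, -2.5]
opening: 0.321
tcp [ 31.1 -28.5 186.5] F(n,t,z) [ 1.95 -0.18 -2.53] 7.6333
```

```bash
python3 -m pendant '[[0,[-0.7,-0.1,0],0],[0,[-1.4,-0.3,0],0],[0,[-2,-0.4,0],0],[0,[-2,-0.4,0],0],[0,[-2,-0.4,0],0]]'; python3 rel.py
python3 - <<'E'
from h import *
for n in("side","top"):shot(n,n+"5")
E
python3 rel.py side5 top5
```

```text
clock: 8.05
position: [0.5052, 0.1707, 0.1865]
tool_rot: [[0.2, -0.98, 0.001], [-0.98, -0.2, 0.0], [-0.0, -0.001, -1.0]]
wrist_force: [3.2, -0.1, -3.5]
opening: 0.323
tcp [ 28.9 -28.5 186.5] F(n,t,z) [ 3.12 -0.7  -3.49] 8.05
side5 brass 0
  redR N10 med [  4.6 -55.7 145.9] min [  2.9 -56.6 142.4] max [  7.2 -51.  149.4]
  redL N11 med [  4.6  -7.7 146.8] min [  2.5  -9.3 143.7] max [  7.   -3.5 149.4]
  blue N341 med [  9.8 -57.7 131.1] min [  7.4 -69.2  59.7] max [ 16.6   8.7 180.5]
   x=-0.0405*t+0.0278*z+0.0049
  orange N87 med [ 17.2 -41.8 186.3] min [ 15.1 -44.  175.4] max [ 40.4 -27.5 236.5]
top5 brass 0
  redR N12 med [  4.5 -54.2 147.4] min [  2.5 -56.9 145.3] max [  6.3 -51.9 148.3]
  redL 4
  blue N114 med [ 11.8 -67.2 134.2] min [  8.1 -84.8  60.3] max [ 17.3 -39.3 284.7]
   x=-0.0500*t+0.0144*z+0.0068
  orange 1
tcp [ 28.9 -28.5 186.5] F(n,t,z) [ 2.69 -0.38 -1.87] 8.15
```

The brass head is no longer visible behind the plate and both pins are partly pressed at only 3 N, so the head is in the keyhole. I keep pressing.

```bash
python3 -m pendant '[[0,[-0.7,-0.1,0],0],[0,[-1.4,-0.3,0],0],[0,[-2,-0.4,0],0],[0,[-2,-0.4,0],0],[0,[-2,-0.4,0],0]]'; python3 rel.py;python3 -m pendant '[[0,[-0.7,-0.1,0],0],[0,[-1.4,-0.3,0],0],[0,[-1.4,-0.3,0],0],[0,[-1.4,-0.3,0],0]]'; python3 rel.py
```

```text
clock: 8.57
position: [0.503, 0.1703, 0.1865]
tool_rot: [[0.2, -0.98, 0.001], [-0.98, -0.2, 0.0], [-0.0, -0.001, -1.0]]
wrist_force: [2.7, 0.5, -2.0]
opening: 0.321
tcp [ 26.7 -28.5 186.5] F(n,t,z) [ 2.71 -0.02 -1.99] 8.5667
clock: 8.9
position: [0.5015, 0.17, 0.1864]
tool_rot: [[0.2, -0.98, 0.001], [-0.98, -0.2, 0.0], [-0.0, -0.001, -1.0]]
wrist_force: [4.0, 1.3, -2.9]
opening: 0.322
tcp [ 25.2 -28.5 186.4] F(n,t,z) [ 4.2   0.42 -2.87] 8.9
```

```bash
python3 -m pendant '[[0,[-0.5,-0.1,0],0],[0,[-1,-0.2,0],0],[0,[-1,-0.2,0],0],[0,[-1,-0.2,0],0]]'; python3 rel.py
python3 - <<'E'
from h import *
for n in("side","top"):shot(n,n+"6")
E
python3 rel.py side6 top6
```

```text
clock: 9.23
position: [0.5005, 0.1698, 0.1864]
tool_rot: [[0.2, -0.98, 0.001], [-0.98, -0.2, 0.0], [-0.0, -0.001, -1.0]]
wrist_force: [5.2, 0.8, -1.9]
opening: 0.318
tcp [ 24.1 -28.5 186.4] F(n,t,z) [ 5.24 -0.31 -1.94] 9.2333
side6 brass N12 med [ 14.3 -33.8 143.3] min [ 12.8 -36.5 135.6] max [ 15.7 -28.4 146. ]
  redR 2
  redL 1
  blue N267 med [  5.5 -65.3 143.6] min [  3.1 -68.7  64.2] max [ 11.4   6.5 180.2]
   x=-0.0317*t+0.0143*z+0.0024
  orange N35 med [ 26.9 -42.1 179. ] min [ 15.6 -43.9 176.3] max [ 36.9 -40.2 195.5]
top6 brass 0
  redR 0
  redL 0
  blue N108 med [  7.4 -67.1 130.8] min [  3.8 -77.8  59.1] max [ 12.3 -39.1 276.4]
   x=-0.0464*t+0.0143*z+0.0025
  orange 2
tcp [ 24.1 -28.5 186.4] F(n,t,z) [ 5.08 -1.18 -1.77] 9.3333
```

The head is now visible in front of the plate (n 12.8–15.7) and the pins are pressed flush. I press slightly more, then start to slide down.

```bash
python3 -m pendant '[[0,[-0.5,-0.1,0],0],[0,[-0.5,-0.1,0],0],[0,[-0.5,-0.1,-1],0],[0,[-0.5,-0.1,-2],0],[0,[-0.5,-0.1,-3],0],[0,[-0.5,-0.1,-4],0],[0,[-0.5,-0.1,-4],0]]'; python3 rel.py
```

```text
clock: 9.92
position: [0.4996, 0.1698, 0.182]
tool_rot: [[0.2, -0.98, -0.0], [-0.98, -0.2, 0.0], [-0.0, 0.0, -1.0]]
wrist_force: [3.4, 0.9, -0.5]
opening: 0.321
tcp [ 23.3 -28.3 182. ] F(n,t,z) [ 3.52  0.18 -0.53] 9.9167
```

```bash
python3 -m pendant '[[0,[0,0,-1],0],[0,[0,0,-2],0],[0,[0,0,-3],0],[0,[0,0,-4],0],[0,[0,0,-5],0],[0,[0,0,-5],0]]'; python3 rel.py; python3 -m pendant '[[0,[0,0,-1],0],[0,[0,0,-2],0],[0,[0,0,-3],0],[0,[0,0,-4],0],[0,[0,0,-4],0]]'; python3 rel.py
```

```text
clock: 10.42
position: [0.4995, 0.1695, 0.1769]
tool_rot: [[0.2, -0.98, -0.001], [-0.98, -0.2, -0.0], [-0.0, 0.001, -1.0]]
wrist_force: [4.9, 1.5, -0.1]
opening: 0.324
tcp [ 23.2 -28.5 176.9] F(n,t,z) [ 5.07  0.49 -0.13] 10.4167
clock: 10.83
position: [0.4996, 0.1695, 0.1729]
tool_rot: [[0.2, -0.98, -0.001], [-0.98, -0.2, -0.0], [0.0, 0.001, -1.0]]
wrist_force: [4.4, 0.9, -1.5]
opening: 0.321
tcp [ 23.2 -28.6 172.9] F(n,t,z) [ 4.53 -0.06 -1.5 ] 10.8333
```

```bash
python3 -m pendant '[[0,[0,0,-1],0],[0,[0,0,-2],0],[0,[0,0,-3],0],[0,[0,0,-4],0],[0,[0,0,-5],0],[0,[0,0,-5],0]]'; python3 rel.py; python3 -m pendant '[[0,[0,0,-0.7],0],[0,[0,0,-1.4],0],[0,[0,0,-2],0],[0,[0,0,-2],0],[0,[0,0,-2],0]]'; python3 rel.py
```

```text
clock: 11.33
position: [0.4984, 0.169, 0.1668]
tool_rot: [[0.2, -0.98, -0.003], [-0.98, -0.2, -0.001], [0.0, 0.003, -1.0]]
wrist_force: [4.6, 1.6, -6.3]
opening: 0.32
tcp [ 22.  -28.8 166.8] F(n,t,z) [ 4.82  0.69 -6.28] 11.3333
clock: 11.75
position: [0.4987, 0.1692, 0.1658]
tool_rot: [[0.2, -0.98, -0.002], [-0.98, -0.2, -0.001], [0.001, 0.003, -1.0]]
wrist_force: [0.9, -0.1, -2.4]
opening: 0.319
tcp [ 22.3 -28.7 165.8] F(n,t,z) [ 0.82 -0.27 -2.41] 11.75
```

The normal force dropped from about 4.8 N to 0.8 N, so the pins seem to have snapped into the holes. I settle the last millimetres until the neck carries load.

```bash
python3 -m pendant '[[0,[0,0,-0.5],0],[0,[0,0,-1],0],[0,[0,0,-1],0],[0,[0,0,-1],0]]'; python3 rel.py; python3 -m pendant '[[0,[0,0,-0.5],0],[0,[0,0,-1],0],[0,[0,0,-1],0],[0,[0,0,-1],0]]'
python3 - <<'E'
from h import *
for n in("side","top","wrist"):shot(n,n+"7")
E
python3 rel.py side7 top7
python3 -c "
import cv2,numpy as np
a=cv2.imread('pics/side7.png')[90:190,160:260];b=cv2.imread('pics/wrist7.png')[200:380,100:400]
a=cv2.resize(a,(400,400),interpolation=2);b=cv2.resize(b,(400,240),interpolation=2)
c=cv2.resize(cv2.imread('pics/top7.png')[260:330,140:220],(183,160),interpolation=2)
r=np.zeros((400,400,3),np.uint8);r[:240]=b;r[240:,:183]=c
cv2.imwrite('pics/c7.png',np.hstack([a,r]))"
```

```text
clock: 12.08
position: [0.499, 0.1695, 0.1649]
tool_rot: [[0.2, -0.98, -0.002], [-0.98, -0.2, -0.0], [0.0, 0.002, -1.0]]
wrist_force: [-0.4, 0.2, -2.5]
opening: 0.321
tcp [ 22.7 -28.4 164.9] F(n,t,z) [-0.37  0.3  -2.49] 12.0833
clock: 12.42
position: [0.4996, 0.1696, 0.1642]
tool_rot: [[0.2, -0.98, -0.0], [-0.98, -0.2, -0.0], [-0.0, 0.0, -1.0]]
wrist_force: [-0.2, -0.5, -1.3]
opening: 0.322
side7 brass N13 med [ 13.7 -34.5 141.9] min [ 11.6 -35.7 136.8] max [ 15.7 -31.5 146.1]
  redR 2
  redL 3
  blue N209 med [  5.1 -65.8 124.7] min [  2.5 -79.2  41. ] max [ 39.1   5.7 290.1]
   x=-0.1128*t+0.1037*z+-0.0123
  orange N29 med [ 26.9 -42.1 156.4] min [ 15.2 -44.  153.5] max [ 36.  -40.  174.1]
top7 brass 0
  redR 0
  redL 0
  blue N100 med [  6.2 -67.1 107. ] min [ -0.4 -77.6  38.5] max [ 12.2 -25.3 254.3]
   x=-0.0968*t+0.0192*z+-0.0021
  orange 0
tcp [ 23.4 -28.5 164.3] F(n,t,z) [ 0.17 -0.47 -2.31] 12.5667
```

View pics/c7.png

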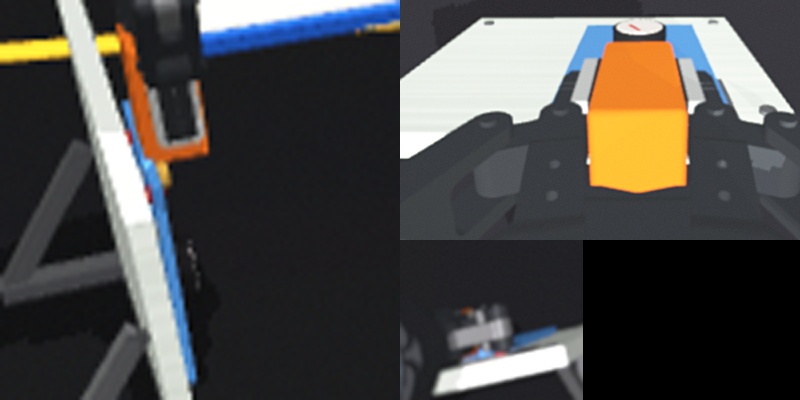

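The side crop shows the plate flat on the panel, with the head (163,175) in front and red at (150,195). The plate's weight still hangs on the gripper, so I go down a little more.

```bash
python3 -m pendant '[[0,[0,0,-0.5],0],[0,[0,0,-1],0],[0,[0,0,-1],0],[0,[0,0,-1],0]]'; python3 rel.py; python3 -m pendant '[[0,[0,0,-0.5],0],[0,[0,0,-1],0],[0,[0,0,-1],0],[0,[0,0,-1],0]]'; python3 rel.py
```

```text
clock: 12.9
position: [0.4999, 0.1696, 0.1638]
tool_rot: [[0.2, -0.98, 0.0], [-0.98, -0.2, -0.0], [0.0, -0.0, -1.0]]
wrist_force: [-1.1, -0.4, 2.0]
opening: 0.317
tcp [ 23.6 -28.5 163.8] F(n,t,z) [-1.16 -0.14  2.01] 12.9
clock: 13.23
position: [0.5001, 0.1697, 0.1635]
tool_rot: [[0.2, -0.98, 0.0], [-0.98, -0.2, -0.0], [0.0, -0.0, -1.0]]
wrist_force: [-2.9, -1.3, 6.3]
opening: 0.321
tcp [ 23.7 -28.5 163.5] F(n,t,z) [-3.13 -0.65  6.27] 13.2333
```

The neck now carries load (+8.4 N change in z), so the plate is home. I relieve the load, open, and retreat upward.

```bash
python3 -m pendant '[[0,[-0.3,0,1.2],0],[0,[-0.3,0,1.2],0],[0.6,[-0.3,0,1.2],0],[0.6,[-0.3,0,1.2],0],[0.8,[-0.3,0,1.2],0],[0.8,[-0.3,0,1.2],0],[0.8,[-0.3,0,1.2],0],[0.8,[-0.3,0,1.2],0]]'; python3 rel.py
python3 - <<'E'
from h import *
shot("wrist","w8");shot("side","side8")
E
python3 -c "
import cv2,numpy as np
a=cv2.imread('pics/side8.png')[90:190,160:260];b=cv2.imread('pics/w8.png')[180:400,80:440]
cv2.imwrite('pics/c8.png',np.hstack([cv2.resize(a,(300,300),interpolation=2),cv2.resize(b,(490,300),interpolation=2)]))"
```

```text
clock: 13.9
position: [0.4995, 0.1696, 0.1634]
tool_rot: [[0.2, -0.98, -0.0], [-0.98, -0.2, 0.0], [-0.0, 0.0, -1.0]]
wrist_force: [1.0, 0.2, 0.0]
opening: 0.798
tcp [ 23.1 -28.4 163.4] F(n,t,z) [0.99 0.04 0.05] 13.9
```

View pics/c8.png

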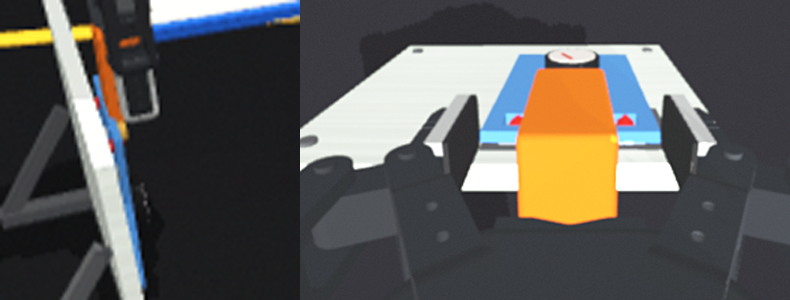

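Both red pins are out through their square holes, at (516,120) and (625,120), and the fingers are clear of the block. I retreat straight up.

```bash
python3 -m pendant '[[0.8,[0,0,10],0],[0.8,[0,0,25],0],[0.8,[0,0,50],0],[0.8,[0,0,75],0],[0.8,[0,0,100],0],[0.8,[0,0,120],0],[0.8,[0,0,120],0],[0.8,[0,0,120],0]]'
python3 - <<'E'
from h import *
shot("wrist","w9");shot("side","side9");shot("top","top9")
E
python3 rel.py w9 side9 top9
python3 - <<'E'
import cv2,numpy as np
from h import *
b=cv2.imread('pics/w9.png')[150:400,80:440];a=cv2.imread('pics/side9.png')
cv2.imwrite('pics/c9.png',np.hstack([cv2.resize(a,(400,300)),cv2.resize(b,(400,300),interpolation=2)]))
for tg in("side9","top9"):
    z=np.load(f"pics/{tg}.npz");c={k:z[k] for k in("intrinsics","k1","xyz","rotation")};d=z["d"];P=cloud(c,d)
    m=(d>0)&np.all((P>(.66,-.3,.02))&(P<(.85,.3,.15)),-1);n,l,st,ce=cv2.connectedComponentsWithStats(m.astype(np.uint8))
    for i in range(1,n):
        if st[i,4]>40:q=P[l==i];print(tg,q.min(0).round(3),q.max(0).round(3))
E
```

```text
clock: 14.67
position: [0.5005, 0.1701, 0.2857]
tool_rot: [[0.2, -0.98, 0.004], [-0.98, -0.2, 0.001], [-0.0, -0.004, -1.0]]
wrist_force: [0.7, 1.2, 0.4]
opening: 0.803
w9 brass 0
  redR N9 med [  7.9 -51.9 147.2] min [  7.5 -53.9 146.8] max [  9.5 -50.  148.3]
  redL N7 med [  7.9  -3.7 147.1] min [  7.6  -4.7 144.7] max [  9.2  -2.5 147.8]
  blue N811 med [  6.3 -48.2 131.1] min [ -0.6 -65.2  45.4] max [  8.5   9.8 158.2]
   x=0.0003*t+0.0116*z+0.0045
  orange N885 med [ 26.5 -26.1 211.4] min [ 15.4 -39.4 157.2] max [ 37.4 -13.5 213.8]
side9 brass N13 med [ 13.8 -35.  141.7] min [ 11.6 -36.7 136.7] max [ 15.5 -30.2 146.2]
  redR 4
  redL 3
  blue N198 med [  5.1 -65.8 129.2] min [  2.3 -69.7  42.7] max [ 24.9   7.  291.2]
   x=-0.0429*t+0.0520*z+-0.0030
  orange N391 med [ 24.9 -41.2 188.5] min [ 15.2 -43.8 154. ] max [ 36.9 -16.6 213.5]
top9 brass 0
  redR 0
  redL 0
  blue N160 med [  6.3 -60.4 122. ] min [ -0.4 -68.5  41.3] max [  9.3 -23.9 157.5]
   x=0.0070*t+0.0258*z+0.0032
  orange N124 med [ 31.8 -41.6 170.8] min [ 15.5 -42.6 152.8] max [ 38.  -14.4 210.1]
tcp [ 22.2 -28.7 282.2] F(n,t,z) [-0.68  0.03 -0.35] 14.8167
side9 [ 0.707 -0.036  0.02 ] [0.778 0.136 0.087]
side9 [ 0.735 -0.126  0.02 ] [ 0.772 -0.09   0.061]
top9 [ 0.706 -0.034  0.02 ] [0.772 0.031 0.087]
top9 [0.724 0.087 0.02 ] [0.773 0.136 0.071]
top9 [ 0.734 -0.124  0.02 ] [ 0.77  -0.087  0.06 ]
```

View pics/c9.png

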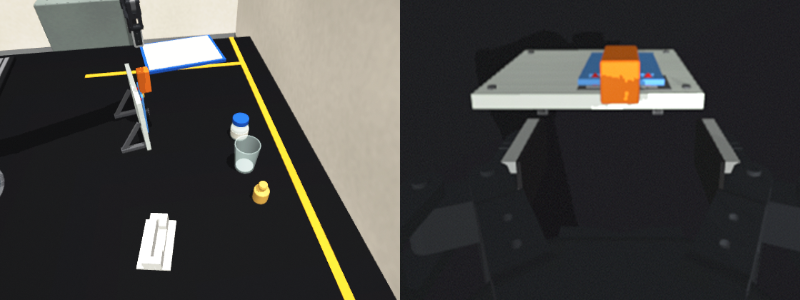

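The plate hangs flat on the panel with both pins showing, the arm is clear and the bystanders have not moved. I hand the job in.

```bash
python3 -m pendant '[[0.8,[0,0,0],0],[0.8,[0,0,0],0],[0.8,[0,0,0],0]]'; python3 -c "
from rig import manip
print(manip.close_job())"
```

```text
clock: 15.07
position: [0.499, 0.1694, 0.2825]
tool_rot: [[0.2, -0.98, -0.002], [-0.98, -0.2, -0.0], [-0.0, 0.002, -1.0]]
wrist_force: [-0.4, -0.3, 0.6]
opening: 0.804
the job is handed in; nothing more can be done
None
```

The plate is hung on the panel and released, and I handed the job in at about 15 s. No verdict was reported.

I took the plate from the rack and lined its keyhole up with the stud, using the side and top cameras. I then pressed it back and slid it down about 22 mm until the stud's neck carried the load. The wrist force stayed below about 7 N whenever I read it, which was at the end of each short move.

**Last checks**
- **Pins:** both red pins show through their square holes in the wrist picture.
- **Plate:** its back is about 5 mm from the panel's face, and the stud head sits in front of it. It is upright: the wrist view gives a lean of about 0.01 rad. The side and top fits gave 0.05 and 0.03, probably from the few or stray points in those views.
- **Bystanders:** the beaker, weight and jar measure within about 1 mm of where they started.
- **Arm:** it is about 120 mm above the release point with the fingers open, touching nothing.

**Disagreement:** the cameras and the arm's own position differed by about 2 mm along the panel. I relied on seeing plate and stud in the same picture, and the head entered at the first try.

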